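Read the pot's temperature with the trigger thermometer

TASK

Take the temperature of the small white pot with the spot thermometer that stands grip-up in its swivel cradle. With the trigger left alone, turn the thermometer on its swivel until it points squarely at the pot; only then squeeze the trigger fully home against the grip, keep it there for about two seconds, and let it spring back. Leave the thermometer pointing at the pot, and do not shift the pot or any of the other things.

Things in the scene. Friction and masses are not known exactly. Their poses are not given: they have to be found in the camera images.
- grip (a point): Grip of a pistol-shaped spot thermometer parked upside down in a swivel cradle: an upright black bar with a yellow band near its top, 28 mm along the barrel and 28 mm across, from 75 to 178 mm above the board, exactly over the swivel's vertical axis. The point is mid-thickness, 145 mm above the board, a good height to hold. x points along the barrel out of the lens, y left, z up.
- lens (a point): Centre of the round red lens on the black nose of the thermometer's level yellow barrel, 84 mm from the swivel axis, 52 mm above the board; x points straight out along the line of sight, y left, z up. The barrel is 44 mm across, reaches 85 mm forward and 70 mm back of the axis, and its top is 74 mm above the board.
- cradle: Round white foot of the swivel, 116 mm across, fixed to the board; origin under its centre, on the swivel axis. Its x axis is the direction of the barrel when the swivel reads 0.
- thermometer (a joint): Swivel angle, rad, counter-clockwise from above, stops at -1.5 and 1.5; 0 is along the cradle's x axis. A stiff friction swivel (about 0.25 N m) that stays where it is left. The grip can be taken across its two bare sides (28 mm, left and right of the barrel's line) and twisted about the axis without touching the trigger.
- trigger (a joint): Sprung trigger, rad: 0 released, 0.20 squeezed fully home against its stop. A spring pushes it back: pressed 58 mm above its hinge it takes about 3 N to start and 8 N to hold home.
- trigger_pad (a point): Outer face of the orange trigger, a blade 18 wide, 9 thick, 80 mm long in front of the grip, on the lens side, hinged at its foot (87 mm above the board), leaning forward when released; the point is then 145 mm above the board. Squeeze it and the grip's back together along the barrel: together 51 mm released, 40 mm home (middle then 6 mm lensward of the grip point).
- pot_mid (a point): Centre of the small white ceramic pot with a flat blue clip-on lid with steel clips, 72 mm across (clips 80 mm), 76 mm high, standing on the board to the front left or front right of the thermometer; half-way up. The target; it is not handled.
- bottle_mid (a point): Red plastic shower bottle, 60 mm across, 165 mm high, standing on the other side of the thermometer's front; half-way up. Not to be moved.
- dish_mid (a point): Green soap dish 85 x 120 x 22 mm with a white soap; half-way up. Not to be moved.
- hairbrush_mid (a point): Wooden hairbrush lying bristles down, 215 mm long, 60 mm wide, 31 mm high; this point is near its middle. Not to be moved.
- clip_mid (a point): Stainless spring clip lying flat, 75 x 26 mm, about 22 mm high; its centre. Not to be moved.

How it is judged:
On the way, in this order (a step that is already met when the one before it is completed fails the run):
1. the thermometer points at the pot (line of sight within 25 mm of the pot's middle, sideways) with the trigger released (y of pot_mid in the frame of lens between -0.025 and 0.025 m and x of pot_mid in the frame of lens above 0 m and value of joint trigger below 0.05 rad), for 0.2 s.
2. the trigger is held squeezed home (over 0.16 rad) for 1 s with the thermometer on the pot (y of pot_mid in the frame of lens between -0.025 and 0.025 m and x of pot_mid in the frame of lens above 0 m and value of joint trigger above 0.16 rad), for 1 s.
3. the trigger has sprung back (value of joint trigger below 0.03 rad), for 0.2 s.
At the end, for the whole second after the job is handed in: The thermometer is left pointing at the pot (line of sight within 25 mm of the pot's middle, sideways), the trigger has sprung back (under 0.03 rad), and pot, bottle, soap dish, hairbrush and clip are within 20 mm of where they began, pot and bottle upright (y of pot_mid in the frame of lens between -0.025 and 0.025 m and x of pot_mid in the frame of lens above 0 m and distance of each of pot_mid, bottle_mid, dish_mid, hairbrush_mid, clip_mid from where it was at the start of the episode below 0.02 m and value of joint trigger below 0.03 rad and angle between each of pot_mid, bottle_mid's own z axis and vertical below 0.2 rad); the robot touches nothing.
It fails at once if the trigger is squeezed past half way (0.10 rad) while the thermometer does not point at the pot (value of joint trigger above 0.1 rad and not (y of pot_mid in the frame of lens between -0.025 and 0.025 m and x of pot_mid in the frame of lens above 0 m)).
It fails at once if the pot or another loose thing is shifted by 20 mm or more (distance of any of pot_mid, bottle_mid, dish_mid, hairbrush_mid, clip_mid from where it was at the start of the episode above 0.02 m).
It also fails if it takes over 51 s, if anything falls off the work surface, if the arm or the gripper's body presses on something with over 40 N, if the wrist force passes 120 N, or if a joint passes its speed limit or range.

ROBOT

A 7-joint arm with a two-finger parallel gripper is mounted at the origin on the work surface. World frame = base frame: x ahead of the robot, y to its left, z up, the work surface at z = 0. Lengths are in m, angles in rad, forces in N, time in s.
With the tool pointing down it reaches from about 0.4 to 0.925 m from the base axis. Payload 4.1 kg.
Tool frame: the origin (TCP) lies midway between the tips of the shut fingers; the grasp point (between the pads) lies 19 mm behind it; z points along the fingers, y is the direction in which the jaws open and shut (so a half turn about z gives the same grasp; the last joint's range is limited). The gripper opens to 85 mm and grips with 20 to 120 N. Pads are 22 mm wide; open, the fingers measure 114 mm over their backs; the gripper's body (76 mm by 85 mm) begins 54 mm behind the grasp point. The pads swing forward as they close: fully open they stand 13 mm farther back than shut.
Start: joints at [-1.273, 0.398, 0.045, 1.537, -0.019, 1.207, -0.051], TCP at [0.251, 0.6, 0.231] pointing down, gripper open.
Joint ranges: [-2.82, 2.82], [-0.49, 2.23], [-1.37, 1.46], [0, 2.46], [-1.36, 4.5], [0.23, 2], [-2.94, 2.94]. Speed limits (rad/s): [2.57, 2.57, 3.14, 3.14, 3.14, 3.14, 3.14].

INTERFACE

Orientations are given as [roll, pitch, yaw] about the fixed x, y, z axes, in that order (R = Rz(yaw) Ry(pitch) Rx(roll)).
In Python, from cell import * gives the robot as it stands.
- The arm moves only by the tool jog_arm, never from a script. Its argument "targets" is a list that holds one entry, the list of rows, each a list of 6 numbers: the shift along the tool's x, y, z in m, then the turn, a rotation vector about the tool's x, y, z in degrees. A call has 1 to 8 rows; each row shifts and turns the pose as measured when the row begins, along the tool's axes as they then stand; what a row does not reach is not made up. A row lasts 1/10 s, in which the tool goes at most 50 mm and 8.59 degrees, less where a joint would pass 70% of its speed; a pose out of reach is approached as far as the arm can. A call is refused whole if a number of a shift passes 0.05 or a number of a turn 8.59, either way. A call with a gripper value outside its range is refused whole. "jaw" is the finger opening in m, from 0 to 0.0854, set as the call begins (left out, the last holds). The fingers move at their own pace and stop on an object; "force" is the grip in N (left out, the last holds). Time passes only in rows, so rows that do not move let the fingers close. It gives the time, the measured TCP pose, the force and the opening at its end, in the units of the state.
- get_obs(): the state, without advancing time (a new reading comes with each control period).
- get_image(name): name is "scene" or "top"; returns a dict with "color" (480x640x3 uint8, red, green, blue), "fx", "fy", "cx", "cy" (pixels), "position" and "rotation" of the camera in the world. Camera axes: x right, y up, looking along -z (the intrinsics and any distortion apply to the point x, -y, -z); pixel columns grow to the right and rows downward; lengths in m; the calibration is good to about 2 mm. A picture is of the moment at which its call begins. There is no depth.
- sign_off(): hands the job in, once; it reports no verdict.
The state is a dict: "clock": time; "qpos": joint angles; "joint_vel": joint speeds; "joint_torque": joint torques, N m; "tcp_pos": TCP position; "eef_rot": TCP orientation; "ft_force": force on the tool from outside, world axes, zero at the start; "ft_torque": the same for the moment, N m; "gripper_width": finger opening in m.
Only numpy, scipy, OpenCV 4.12 (cv2) and the standard library are available. Lean on these libraries where they do the work, as an engineer would, in place of code of your own. Each camera call takes 0.05 s, during which the arm holds its last target. There are 200 camera calls.

## Working session

There is one attempt and no reset: what is moved stays moved. The work goes in short steps, Python scripts to look and compute and a tool call to move; the robot and the scene stay as the last step left them, time stands still between calls to the robot, and variables do not carry over. Pictures are saved under pics/ and viewed, about 8 in all and at most 12, crops included, and the job is handed in when it is done.

Besides the shell and the picture viewer there is one more tool, called after "Emit:" as name([rows], argument=value, ...), one row to a line, values as JSON. jog_arm: Moves the arm, as the interface text tells. Its arguments: {"type":"object","properties":{"targets":{"type":"array"},"jaw":{"type":"number"},"force":{"type":"number"}},"required":["targets"]}

```bash
mkdir -p pics; ls; cat > h.py <<'E'
from cell import *
import numpy as np, cv2
def snap(n,f):
    im=get_image(n); cv2.imwrite('pics/'+f,im['color'][:,:,::-1]); np.save('pics/'+f+'.npy',im,allow_pickle=True); return im
def ray(im,u,v):
    d=np.array([(u-im['cx'])/im['fx'],-(v-im['cy'])/im['fy'],-1.]); return np.array(im['position']),np.array(im['rotation'])@d
def onz(im,u,v,z):
    p,d=ray(im,u,v); return p+d*(z-p[2])/d[2]
def proj(im,P):
    c=np.array(im['rotation']).T@(np.array(P)-im['position']); return im['cx']+im['fx']*c[0]/-c[2], im['cy']-im['fy']*c[1]/-c[2]
E
python3 - <<'E'
from h import *
for n in('top','scene'):
    im=snap(n,n+'1.png'); print({k:v for k,v in im.items() if k!='color'})
print(get_obs())
E
```

```text
pics
{'fx': 573.9364096890145, 'fy': 573.9364096890145, 'cx': 323.4338127459353, 'cy': 234.14558211620476, 'position': array([0.3600133 , 0.01357874, 1.49335282]), 'rotation': array([ 0.14134846, -0.00271468, -1.55371306])}
{'fx': 517.4050957436449, 'fy': 517.4050957436449, 'cx': 328.5779159186091, 'cy': 241.22809147297744, 'position': array([1.04144536, 0.51371974, 1.00380052]), 'rotation': array([0.67379249, 0.01231952, 2.31094236])}
{'clock': 0.1, 'qpos': array([-1.27299657,  0.39910215,  0.04504534,  1.53773771, -0.01872166,
        1.20689251, -0.0507295 ]), 'joint_vel': array([-2.06588871e-04, -5.22312226e-04,  5.18184995e-05, -3.02106834e-03,
        1.70268724e-04, -5.18549922e-04,  4.65593397e-04]), 'joint_torque': array([ 4.12831563e-03, -4.76261151e+01,  1.37047157e+00, -2.54953068e+01,
        1.21071309e-02,  4.96951732e-03, -4.02787563e-06]), 'tcp_pos': array([0.25096401, 0.59899199, 0.23038503]), 'eef_rot': array([-3.13987779e+00,  1.02231713e-04,  2.74485975e+00]), 'ft_force': array([ 0.41106684, -0.54367986,  0.10989006]), 'ft_torque': array([-0.05291224,  0.00409638, -0.01589627]), 'gripper_width': 0.0852905669706044}
```

```bash
python3 - <<'E'
s=open('h.py').read()
s=s.replace("def ray","from scipy.spatial.transform import Rotation as Ro\ndef rot(im): return Ro.from_euler('xyz',im['rotation']).as_matrix()\ndef ray",1).replace("np.array(im['rotation'])","rot(im)")
open('h.py','w').write(s)
E
```

```text
(no output)
```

View pics/top1.png

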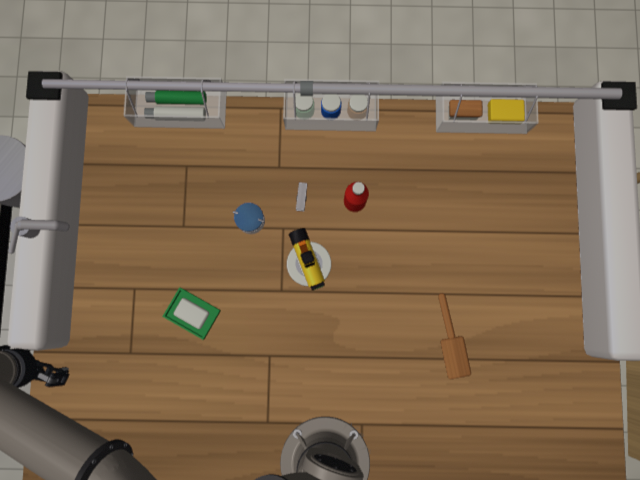

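View pics/scene1.png

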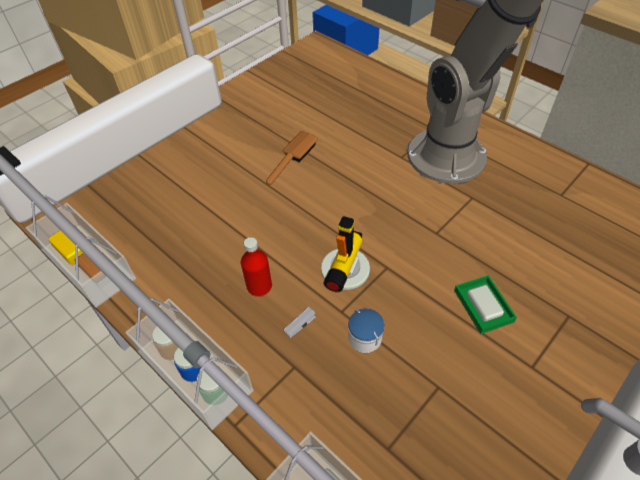

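Top view: pot lid (249,218), white foot (309,264), barrel from nose (298,236) to tail (317,287), bottle (356,196), dish (192,313), clip (302,196), brush (453,340). The gripper is at the left edge (50,375).

```bash
cat > meas.py <<'E'
from h import *
import sys
def blob(m):
    n,l,s,c=cv2.connectedComponentsWithStats(m.astype(np.uint8)); i=1+np.argmax(s[1:,4]); return l==i
def box(hsv,lo,hi,u0,u1,v0,v1):
    m=cv2.inRange(hsv,lo,hi)>0; k=np.zeros_like(m); k[v0:v1,u0:u1]=1; return blob(m&k)
def load(f):
    im=np.load('pics/'+f+'.npy',allow_pickle=True).item(); return im,cv2.cvtColor(im['color'],cv2.COLOR_RGB2HSV)
def cen(m): 
    (c,s,a)=cv2.minAreaRect(np.argwhere(m)[:,::-1].astype(np.float32)); return c
E
python3 - <<'E'
from meas import *
im,h=load('top1.png')
pot=box(h,(95,80,40),(125,255,255),220,280,190,245); c=cen(pot);P=onz(im,*c,.076); print('pot',c,P)
# foot white
m=(cv2.inRange(h,(0,0,150),(180,45,255))>0); k=np.zeros_like(m);k[235:295,280:340]=1; m=blob(m&k)
pts=np.argwhere(m)[:,::-1]; hull=cv2.convexHull(pts.astype(np.int32)); (e,ax,an)=cv2.fitEllipse(hull); F=onz(im,*e,.01); print('foot',e,ax,F)
y=box(h,(22,150,100),(35,255,255),280,340,225,300)
p=np.array([onz(im,u,v,.065)[:2] for v,u in np.argwhere(y)]); q=p-p.mean(0); w=np.linalg.svd(q,full_matrices=False)[2][0]; w*=np.sign(w[0])
print('yel',p.mean(0),w,np.degrees(np.arctan2(w[1],w[0])))
d=P-F; print('dir pot',np.degrees(np.arctan2(d[1],d[0])),np.hypot(d[0],d[1]))
for n,u,v,z in(('bottle',358,188,.165),('clip',302,196,.02),('dish',192,313,.02)): print(n,onz(im,u,v,z))
im2,h2=load('scene1.png')
print('check foot/pot in scene',proj(im2,F),proj(im2,P),'grip top',proj(im2,[F[0],F[1],.178]))
y2=box(h2,(22,150,100),(35,255,255),330,360,210,235); print(cen(y2), 'in top grip', proj(im,[F[0],F[1],.178]))
E
python3 -c "
import cv2
a=cv2.imread('pics/top1.png')[210:310,260:360];b=cv2.imread('pics/scene1.png')[205:305,295:395]
cv2.imwrite('pics/c1.png',cv2.resize(cv2.hconcat([a,b]),(800,400),interpolation=cv2.INTER_CUBIC))"
```

```text
pot (248.25003051757812, 216.75003051757812) [0.60244327 0.20218458 0.076     ]
foot (300.4093322753906, 266.173583984375) (26.48955535888672, 37.499942779541016) [0.48632082 0.07134515 0.01      ]
yel [0.47379954 0.04619451] [0.84182891 0.53974447] 32.666245619212425
dir pot 48.41034567605385 0.1749382167850838
bottle [ 0.66072587 -0.06665957  0.165     ]
clip [0.66956154 0.07097755 0.02      ]
dish [0.36145804 0.34371623 0.02      ]
check foot/pot in scene (np.float64(354.0560199602517), np.float64(269.3598170602391)) (np.float64(366.46886655746204), np.float64(319.9193281751996)) grip top (np.float64(356.1483827834383), np.float64(222.8533933031744))
(345.9323425292969, 228.24237060546875) in top grip (np.float64(297.7064995915253), np.float64(259.9186400528724))
```

View pics/c1.png

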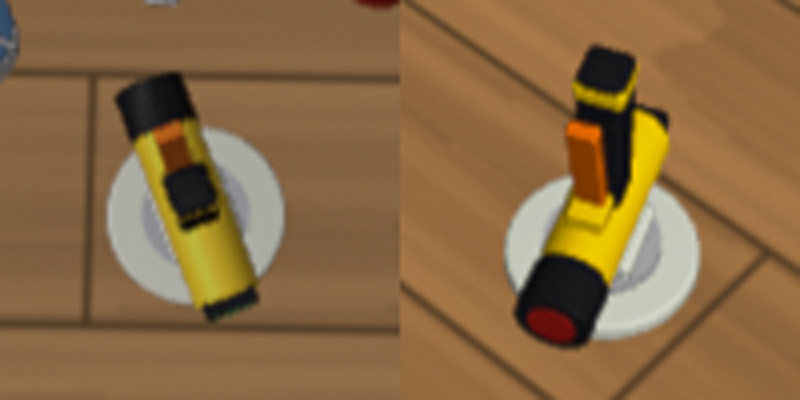

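The crops show the foot in the top view spanning columns 287–331 and rows 241–286, centre (309.0,263.5). The grip top is at (307.5,256.8). The nose centre is at about (298,236) and the tail at (318,285). The orange trigger is on the nose side.

```bash
python3 - <<'E'
from meas import *
im,h=load('top1.png'); im2,h2=load('scene1.png')
F=onz(im,309,263.5,.008); G=onz(im,307.5,256.8,.178); P=onz(im,248.25,216.75,.076)
F2=onz(im2,295+602/8*1,205+243/4,.02)
F2=onz(im2,295+(602-400)/4,205+243/4,.01)
G2=onz(im2,295+(607-400)/4,205+67/4,.178)
print('foot',F,F2,'grip',G,G2,'pot',P)
y=box(h,(22,130,60),(35,255,255),285,335,225,300)
u=np.argwhere(y); p=np.array([onz(im,b,a,.06)[:2] for a,b in u]); q=p-p.mean(0); w=np.linalg.svd(q,full_matrices=False)[2][0]; w*=np.sign(w[0])
print('yel',len(u),p.mean(0),np.degrees(np.arctan2(w[1],w[0])))
N=onz(im,296.5,232+2,.06);T=onz(im,318,285,.06);d=N-T;print('axis',N,T,np.degrees(np.arctan2(d[1],d[0])))
N=onz(im2,295+150/4,205+322/4,.052);d=N-G;print('lens scene',N,np.degrees(np.arctan2(d[1],d[0])),np.hypot(d[0],d[1]))
for C in(F,F2,G,G2): d=P-C; print('dir pot',np.degrees(np.arctan2(d[1],d[0])),np.hypot(d[0],d[1]))
# pot from scene via lid
pot=box(h2,(95,80,40),(125,255,255),340,390,300,345); print('pot2',onz(im2,*cen(pot),.076))
E
```

```text
foot [0.4938281  0.04929379 0.008     ] [0.4918867  0.04945168 0.01      ] grip [0.49391471 0.04897709 0.178     ] [0.49716971 0.05462383 0.178     ] pot [0.60244335 0.20218466 0.076     ]
yel 515 [0.48106075 0.04641607] 24.034155819021723
axis [0.56319723 0.08110486 0.06      ] [0.43583573 0.02452068 0.06      ] 23.954624572795204
lens scene [0.57458205 0.08313022 0.052     ] 22.946944813770866 0.08759940735054667
dir pot 54.60962189733849 0.18754437189363204
dir pot 54.10088423620819 0.1885474363753833
dir pot 54.68714156438769 0.1877525700890507
dir pot 54.49497718448753 0.18126427277509194
pot2 [0.61124464 0.20827814 0.076     ]
```

Emit:
jog_arm([
  [[0,0,-0.04,0,0,0],[-0.036,-0.034,-0.005,0,0,0],[-0.036,-0.034,-0.005,0,0,0],[-0.036,-0.034,-0.005,0,0,0],[-0.036,-0.034,0,0,0,0],[-0.036,-0.034,0,0,0,0],[-0.036,-0.034,0,0,0,0],[-0.036,-0.034,0,0,0,0]],
], jaw=0.085, force=40)

```text
clock: 0.9
tcp_pos: [0.3882, 0.2846, 0.2829]
eef_rot: [-3.135, -0.004, 2.762]
ft_force: [1.0, 0.7, 0.7]
gripper_width: 0.0853
```

Emit:
jog_arm([
  [[-0.036,-0.034,0,0,0,8.5],[0,0,0,0,0,8.5],[0,0,0,0,0,8.5],[0,0,0,0,0,8.5],[0,0,0,0,0,8.5],[0,0,0,0,0,8.5],[0,0,0,0,0,8.5],[0,0,0,0,0,8.5]],
])

```text
clock: 1.7
tcp_pos: [0.411, 0.2264, 0.2808]
eef_rot: [-3.133, 0.009, 1.557]
ft_force: [-0.3, 0.1, -0.2]
gripper_width: 0.0851
```

Emit:
jog_arm([
  [[0,0,0,0,0,8.5],[0,0,0,0,0,8.5],[0,0,0,0,0,8.5],[0,0,0,0,0,8.5],[0,0,0,0,0,8.5],[0,0,0,0,0,0]],
])

```text
clock: 2.3
tcp_pos: [0.409, 0.225, 0.2783]
eef_rot: [-3.14, 0.018, 0.807]
ft_force: [0.0, -0.1, 0.1]
gripper_width: 0.0846
```

```bash
cat > go.py <<'E'
# go.py x y z yawdeg: tool-axes shift (before turning) and rotvec deg to reach a goal pose pointing down
from h import *
import sys
x,y,z,a=map(float,sys.argv[1:5]); o=get_obs(); R=Ro.from_euler('xyz',o['eef_rot']); G=Ro.from_euler('xyz',[np.pi,0,np.radians(a)])
np.set_printoptions(precision=4,suppress=True)
print('t',o['clock'],'tcp',o['tcp_pos'],np.degrees(o['eef_rot']),'q',o['qpos'],'F',o['ft_force'],'w',o['gripper_width'])
print('shift',R.inv().apply(np.array([x,y,z])-o['tcp_pos']),'turn',np.degrees((R.inv()*G).as_rotvec()))
E
python3 go.py .4938 .0492 .25 23.5
```

```text
t 2.3 tcp [0.409  0.225  0.2783] [-179.9241    1.0227   46.2422] q [-0.9171  0.0386  0.3319  1.8835 -0.0105  1.2393 -1.3455] F [ 0.0484 -0.0893  0.1216] w 0.08464371316664766
shift [-0.0678  0.1829  0.0293] turn [ 0.1281  1.0243 22.7409]
```

Emit:
jog_arm([
  [[-0.014,0.037,0,0,0.5,0],[-0.014,0.037,0,0,0.5,0],[-0.014,0.037,0,0,0,0],[-0.014,0.037,0,0,0,0],[-0.014,0.037,0,0,0,0],[0,0,0,0,0,8],[0,0,0,0,0,8],[0,0,0,0,0,7]],
])

```text
clock: 3.1
tcp_pos: [0.4977, 0.0401, 0.2768]
eef_rot: [-3.141, 0.002, 0.422]
ft_force: [-0.0, 0.7, 0.6]
gripper_width: 0.0853
```

```bash
python3 go.py .4938 .0492 .25 23.5
```

```text
t 3.1 tcp [0.4977 0.0401 0.2768] [-179.9691    0.1132   24.2023] q [-0.6905  0.1026  0.5701  1.8351 -0.0588  1.2227 -1.2509] F [-0.0051  0.7141  0.5689] w 0.0852878387871944
shift [ 0.0002 -0.0099  0.0268] turn [-0.0302  0.1133  0.7023]
```

Emit:
jog_arm([
  [[0,-0.01,0,0,0,0.7],[0,0,0.03,0,0,0],[0,0,0.03,0,0,0],[0,0,0,0,0,0]],
])

```text
clock: 3.5
tcp_pos: [0.4937, 0.0492, 0.2156]
eef_rot: [-3.141, 0.0, 0.42]
ft_force: [0.3, -0.2, -0.0]
gripper_width: 0.0847
```

```bash
python3 go.py .4938 .0492 .126 23.5; python3 - <<'E'
from h import *
a=snap('scene','s2.png');b=snap('top','t2.png')
A=a['color'][170:310,275:415];B=b['color'][190:330,240:380]
cv2.imwrite('pics/c2.png',cv2.resize(cv2.hconcat([A,B]),(800,400),interpolation=cv2.INTER_CUBIC)[:,:,::-1])
E
```

```text
t 3.5 tcp [0.4937 0.0492 0.2156] [-179.9601    0.0226   24.046 ] q [-0.6877  0.1538  0.5603  1.9266 -0.0927  1.0868 -1.2406] F [ 0.3121 -0.2499 -0.0288] w 0.08466934899666625
shift [0.0002 0.0001 0.0896] turn [-0.0398  0.0228  0.546 ]
```

View pics/c2.png

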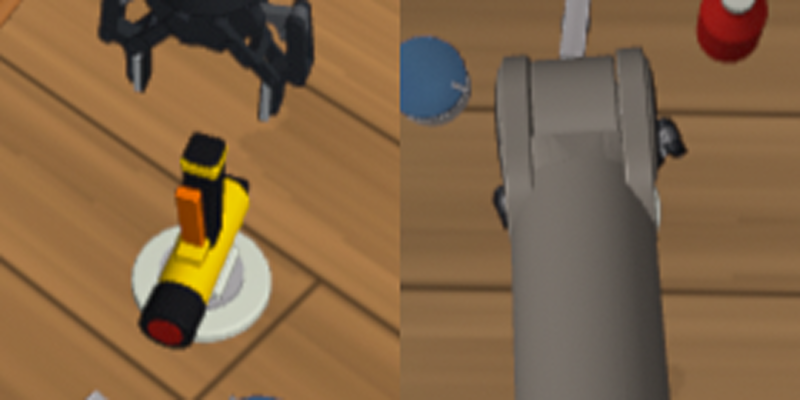

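The scene crop shows the open fingertips at about (324,201) and (368,211), straddling the grip top at (346,222), and the jaws are across the barrel. I'll descend and close.

Emit:
jog_arm([
  [[0,0,0.03,0,0,0.5],[0,0,0.03,0,0,0],[0,0,0.028,0,0,0],[0,0,0,0,0,0]],
])

```text
clock: 4.0
tcp_pos: [0.5044, 0.0509, 0.1367]
eef_rot: [3.14, -0.022, 0.415]
ft_force: [-0.4, -0.7, 0.3]
gripper_width: 0.0848
```

```bash
python3 go.py .4938 .0492 .126 23.5
```

```text
t 4.0 tcp [0.5044 0.0509 0.1367] [179.8885  -1.2539  23.7684] q [-0.6472  0.2633  0.5414  2.0068 -0.1787  0.8938 -1.1674] F [-0.3978 -0.7062  0.2698] w 0.0847969771382888
shift [-0.0106 -0.0027  0.0104] turn [ 0.1086 -1.2542  0.2671]
```

Emit:
jog_arm([
  [[0,0,0,0,0,0],[0,0,0,0,0,0],[0,0,0,0,0,0],[0,0,0,0,0,0],[0,0,0,0,0,0],[0,0,0,0,0,0],[0,0,0,0,0,0],[0,0,0,0,0,0]],
], jaw=0.015, force=40)

```text
clock: 4.8
tcp_pos: [0.507, 0.0557, 0.1435]
eef_rot: [-3.137, -0.031, 0.416]
ft_force: [0.2, 0.8, -4.0]
gripper_width: 0.0275
```

```bash
python3 go.py .4938 .0492 .126 54.5
```

```text
t 4.8 tcp [0.507  0.0557 0.1435] [-179.744    -1.8027   23.8298] q [-0.65    0.2544  0.5401  1.9989 -0.1826  0.9024 -1.169 ] F [ 0.1924  0.7942 -3.9895] w 0.027454713125273433
shift [-0.0152  0.0007  0.017 ] turn [  0.2327  -1.828  -30.6635]
```

Emit:
jog_arm([
  [[0,0,0,0,0,0],[0,0,0,0,0,0],[0,0,0,0,0,0]],
], jaw=0.07)

```text
clock: 5.1
tcp_pos: [0.5082, 0.0554, 0.145]
eef_rot: [-3.138, -0.034, 0.416]
ft_force: [-0.7, -1.0, 0.1]
gripper_width: 0.0694
```

```bash
python3 go.py .4938 .0492 .126 23.5
```

```text
t 5.1 tcp [0.5082 0.0554 0.145 ] [-179.7725   -1.9206   23.8389] q [-0.6495  0.2533  0.5407  1.9964 -0.1821  0.9037 -1.1685] F [-0.703  -1.0435  0.0558] w 0.06939215800890366
shift [-0.0163 -0.0001  0.0184] turn [-0.2332 -1.9199  0.3426]
```

Emit:
jog_arm([
  [[-0.008,0,0.005,0,-1,0],[-0.006,0,0.005,0,-0.9,0],[-0.002,0,0.005,0,0,0],[0,0,0.003,0,0,0]],
])

```text
clock: 5.5
tcp_pos: [0.4932, 0.0483, 0.1261]
eef_rot: [-3.138, 0.001, 0.416]
ft_force: [-0.3, 0.2, 0.0]
gripper_width: 0.0701
```

```bash
python3 go.py .4938 .0492 .126 23.5
```

```text
t 5.5 tcp [0.4932 0.0483 0.1261] [-179.7883    0.0581   23.8428] q [-0.6434  0.2726  0.5393  2.0243 -0.1827  0.8922 -1.1595] F [-0.2902  0.2043  0.0169] w 0.07007704792255412
shift [ 0.0009 -0.0006  0.0001] turn [-0.2116  0.0587  0.3427]
```

Good; now closing, then I'll check for drift.

Emit:
jog_arm([
  [[0.001,0,0,0,0,0],[0,0,0,0,0,0],[0,0,0,0,0,0],[0,0,0,0,0,0],[0,0,0,0,0,0],[0,0,0,0,0,0]],
], jaw=0.015, force=50)

```text
clock: 6.1
tcp_pos: [0.493, 0.0499, 0.1255]
eef_rot: [-3.135, 0.003, 0.416]
ft_force: [-1.2, 0.8, 0.2]
gripper_width: 0.0281
```

```bash
python3 go.py .4938 .0492 .126 54.5
```

```text
t 6.1 tcp [0.493  0.0499 0.1255] [-179.6421    0.1837   23.8254] q [-0.6434  0.275   0.5377  2.0227 -0.1857  0.8946 -1.1597] F [-1.1866  0.8251  0.1651] w 0.028149999196813758
shift [ 0.0004  0.001  -0.0005] turn [ -0.3985   0.0835 -30.675 ]
```

Emit:
jog_arm([
  [[0,0,0,0,0,-4],[0,0,0,0,0,-4],[0,0,0,0,0,-4],[0,0,0,0,0,-4]],
])

```text
clock: 6.5
tcp_pos: [0.4931, 0.0498, 0.1256]
eef_rot: [-3.135, 0.001, 0.702]
ft_force: [-1.7, 0.5, -1.5]
gripper_width: 0.0273
```

```bash
python3 go.py .4938 .0492 .126 54.5
```

```text
t 6.5 tcp [0.4931 0.0498 0.1256] [-179.6001    0.0411   40.1987] q [-0.598   0.2677  0.4836  2.0218 -0.1657  0.8927 -0.8934] F [-1.6653  0.476  -1.4763] w 0.027312774258161237
shift [ 0.0002  0.0009 -0.0004] turn [ -0.4029  -0.0091 -14.3014]
```

Emit:
jog_arm([
  [[0,0,0,0,0,-4],[0,0,0,0,0,-4],[0,0,0,0,0,-4],[0,0,0,0,0,-2.2],[0,0,0,0,0,0]],
])

```text
clock: 7.0
tcp_pos: [0.4932, 0.0496, 0.1255]
eef_rot: [-3.134, -0.002, 0.957]
ft_force: [-0.0, 0.7, 0.6]
gripper_width: 0.0274
```

```bash
python3 go.py .4938 .0492 .126 54.5; python3 - <<'E'
from h import *
a=snap('scene','s3.png');A=a['color'][170:370,275:475]
cv2.imwrite('pics/c3.png',cv2.resize(A,(600,600),interpolation=cv2.INTER_CUBIC)[:,:,::-1])
E
```

```text
t 7.0 tcp [0.4932 0.0496 0.1255] [-179.5892   -0.1113   54.8063] q [-0.5577  0.2623  0.4365  2.021  -0.1496  0.8913 -0.6538] F [-0.0431  0.7035  0.6054] w 0.02742260938279554
shift [-0.      0.0007 -0.0005] turn [-0.411  -0.1102  0.3067]
```

View pics/c3.png

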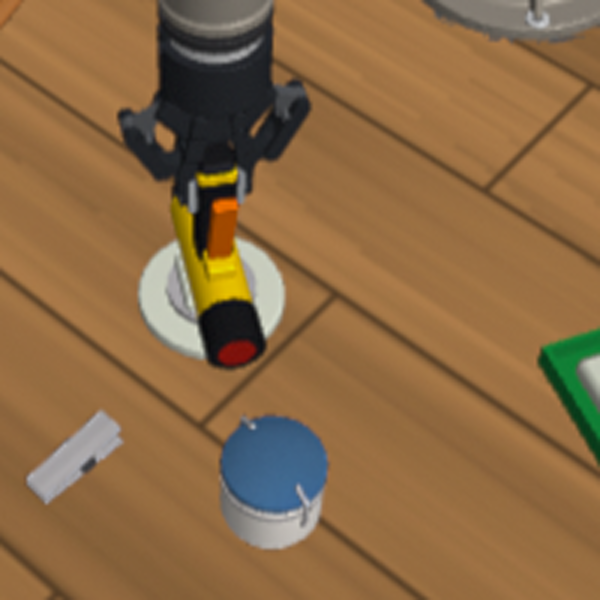

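The crop shows the lens at about (238,352), which is scene pixel (354.3,287.3), aimed towards the pot. The trigger is upright and free. Next I'll compute the bearing and release the grip.

```bash
python3 - <<'E'
from h import *
im=np.load('pics/s3.png.npy',allow_pickle=True).item()
L=onz(im,354.3,287.3,.052);print(L)
for A in([.4935,.0494],[.4929,.0497]):
    d=L[:2]-A;print(np.degrees(np.arctan2(d[1],d[0])),np.hypot(*d))
    for P in([.6024,.2022],[.6112,.2083]): e=np.array(P)-A;print('  pot',np.degrees(np.arctan2(e[1],e[0])))
E
```

```text
[0.54609545 0.12192416 0.052     ]
54.049900114953175 0.08958814148849417
  pot 54.52266716134755
  pot 53.47200696282398
53.627145729742466 0.08969997286592565
  pot 54.32041344677648
  pot 53.28068224272176
```

Emit:
jog_arm([
  [[0,0,0,0,0,0],[0,0,0,0,0,0],[0,0,0,0,0,0]],
], jaw=0.085)

```text
clock: 7.35
tcp_pos: [0.4938, 0.0495, 0.1258]
eef_rot: [-3.135, -0.002, 0.955]
ft_force: [0.1, -0.3, 0.7]
gripper_width: 0.0698
```

Emit:
jog_arm([
  [[0,0,-0.03,0,0,0],[0,0,-0.03,0,0,0],[0,0,-0.03,0,0,0],[0,0,0,0,0,-8.5],[0,0,0,0,0,-8.5],[0,0,0,0,0,-8.5],[0,0,0,0,0,-8.5],[0,0,0,0,0,-8.5]],
])

```text
clock: 8.15
tcp_pos: [0.4952, 0.0491, 0.2206]
eef_rot: [3.142, -0.006, 1.708]
ft_force: [0.6, -0.5, -0.3]
gripper_width: 0.085
```

Emit:
jog_arm([
  [[0,0,0,0,0,-8.5],[0,0,0,0,0,-8.5],[0,0,0,0,0,-8.5],[0,0,0,0,0,-8.5],[0,0,0,0,0,-8.5],[0,0,0,0,0,0]],
])

```text
clock: 8.75
tcp_pos: [0.4957, 0.0489, 0.2211]
eef_rot: [3.136, -0.004, 2.458]
ft_force: [-0.0, -0.6, 0.7]
gripper_width: 0.0853
```

```bash
python3 go.py .4967 .0543 .126 144.6
```

```text
t 8.75 tcp [0.4957 0.0489 0.2211] [179.6793  -0.2098 140.8113] q [-0.4658  0.1377  0.3158  1.9119 -0.0552  1.0976  0.7591] F [-0.0298 -0.5672  0.684 ] w 0.08527133311527772
shift [0.0023 0.0043 0.0952] turn [ 0.3275 -0.1991 -3.7892]
```

```bash
python3 go.py .4988 .0566 .2 144.3
```

```text
t 8.75 tcp [0.4957 0.0489 0.2211] [179.6793  -0.2098 140.8113] q [-0.4658  0.1377  0.3158  1.9119 -0.0552  1.0976  0.7591] F [-0.0298 -0.5672  0.684 ] w 0.08527133311527772
shift [0.0024 0.0078 0.0212] turn [ 0.3269 -0.1999 -3.4892]
```

Emit:
jog_arm([
  [[0.002,0.008,0,0.3,0,-3.5],[0,0,0.015,0,0,0],[0,0,0,0,0,0]],
])

```text
clock: 9.05
tcp_pos: [0.4996, 0.0563, 0.2063]
eef_rot: [3.14, -0.003, 2.51]
ft_force: [0.3, -1.6, -0.1]
gripper_width: 0.0847
```

```bash
python3 go.py .4988 .0566 .126 144.3
```

```text
t 9.05 tcp [0.4996 0.0563 0.2063] [179.9197  -0.1546 143.8302] q [-0.4683  0.1628  0.3057  1.9186 -0.059   1.0693  0.8016] F [ 0.2889 -1.6463 -0.1344] w 0.08469464538423345
shift [ 0.0006 -0.0003  0.0803] turn [ 0.081  -0.1543 -0.4699]
```

Emit:
jog_arm([
  [[0,0,0.01,0,0,-0.4],[0,0,0.01,0,0,0],[0,0,0.01,0,0,0],[0,0,0.01,0,0,0]],
])

```text
clock: 9.45
tcp_pos: [0.5011, 0.0565, 0.1656]
eef_rot: [3.137, -0.0, 2.513]
ft_force: [0.5, 0.5, -0.5]
gripper_width: 0.0848
```

```bash
python3 go.py .4988 .0566 .126 144.3
```

```text
t 9.45 tcp [0.5011 0.0565 0.1656] [179.7347  -0.0002 143.9965] q [-0.4593  0.2089  0.3017  1.965  -0.0784  0.975   0.8225] F [ 0.5065  0.4609 -0.501 ] w 0.08484737054786533
shift [ 0.0019 -0.0015  0.0396] turn [ 0.2653  0.0005 -0.3035]
```

Emit:
jog_arm([
  [[0.001,-0.001,0.01,0.2,0,-0.3],[0.001,0,0.01,0,0,0],[0,0,0.01,0,0,0],[0,0,0.008,0,0,0]],
])

```text
clock: 9.85
tcp_pos: [0.4979, 0.0568, 0.1233]
eef_rot: [-3.141, -0.001, 2.518]
ft_force: [-0.2, 0.0, 0.7]
gripper_width: 0.0851
```

```bash
python3 go.py .4973 .0543 .126 144.3; python3 - <<'E'
from h import *
a=snap('scene','s4.png');A=a['color'][170:370,275:475]
cv2.imwrite('pics/c4.png',cv2.resize(A,(600,600),interpolation=cv2.INTER_CUBIC)[:,:,::-1])
E
```

```text
t 9.85 tcp [0.4979 0.0568 0.1233] [-179.9631   -0.0677  144.278 ] q [-0.4512  0.2612  0.2935  2.0101 -0.0972  0.8846  0.8419] F [-0.1609  0.0278  0.6525] w 0.08513982463478033
shift [-0.0009 -0.0024 -0.0027] turn [-0.0369 -0.0677 -0.022 ]
```

View pics/c4.png

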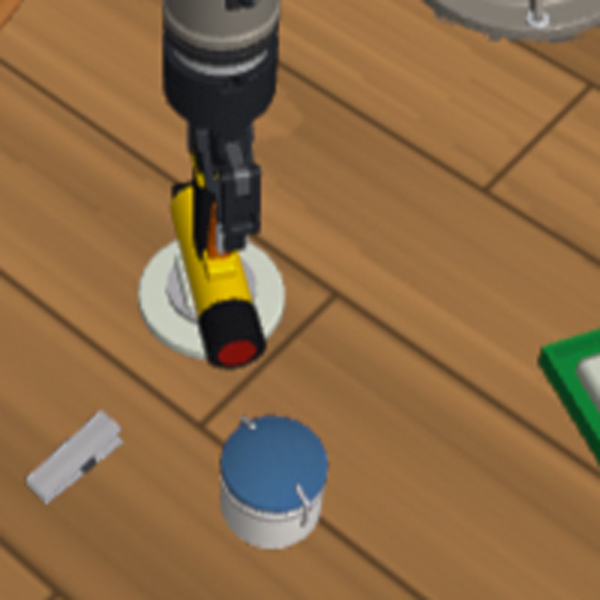

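The lens hasn't moved, still at (238,352). The front finger stands in front of the orange trigger. I'll centre and squeeze.

Emit:
jog_arm([
  [[-0.001,-0.0025,-0.003,0,0,0],[0,0,0,0,0,0],[0,0,0,0,0,0],[0,0,0,0,0,0],[0,0,0,0,0,0],[0,0,0,0,0,0]],
], jaw=0.03, force=30)

```text
clock: 10.5
tcp_pos: [0.4976, 0.0539, 0.1277]
eef_rot: [3.141, -0.001, 2.516]
ft_force: [2.1, 0.6, -3.6]
gripper_width: 0.0382
```

```bash
python3 go.py .4973 .0543 .126 144.3
```

```text
t 10.5 tcp [0.4976 0.0539 0.1277] [179.968   -0.0807 144.1587] q [-0.4481  0.2537  0.2962  2.0081 -0.096   0.8932  0.8448] F [ 2.0568  0.5879 -3.6091] w 0.03817624799074019
shift [0.0005 0.0002 0.0017] turn [ 0.0321 -0.0806 -0.1413]
```

Emit:
jog_arm([
  [[0,0,0,0,0,0],[0,0,0,0,0,0],[0,0,0,0,0,0],[0,0,0,0,0,0],[0,0,0,0,0,0],[0,0,0,0,0,0],[0,0,0,0,0,0],[0,0,0,0,0,0]],
])

```text
clock: 11.3
tcp_pos: [0.4976, 0.0539, 0.1277]
eef_rot: [3.141, -0.001, 2.516]
ft_force: [0.2, 1.7, -1.8]
gripper_width: 0.0386
```

```bash
python3 go.py .4973 .0543 .126 144.3; python3 - <<'E'
from h import *
a=snap('scene','s5.png');A=a['color'][170:370,275:475]
cv2.imwrite('pics/c5.png',cv2.resize(A,(600,600),interpolation=cv2.INTER_CUBIC)[:,:,::-1])
E
```

```text
t 11.3 tcp [0.4976 0.0539 0.1277] [179.9818  -0.0814 144.1666] q [-0.4482  0.2538  0.2962  2.008  -0.0958  0.8935  0.8447] F [ 0.2189  1.7392 -1.7947] w 0.038639153767566145
shift [0.0005 0.0002 0.0017] turn [ 0.0183 -0.0814 -0.1335]
```

View pics/c5.png

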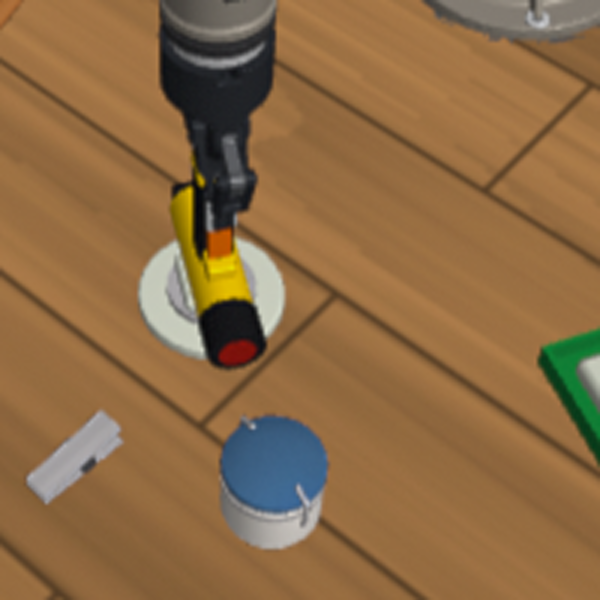

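The pad sits squarely on the orange blade at about (220,225), pressing it against the grip, and the lens is still at (238,352). I'll hold a little longer, then release.

Emit:
jog_arm([
  [[0,0,0,0,0,0],[0,0,0,0,0,0],[0,0,0,0,0,0],[0,0,0,0,0,0],[0,0,0,0,0,0],[0,0,0,0,0,0],[0,0,0,0,0,0],[0,0,0,0,0,0]],
])

```text
clock: 12.15
tcp_pos: [0.4976, 0.0539, 0.1277]
eef_rot: [3.141, -0.001, 2.516]
ft_force: [0.7, -1.1, -2.0]
gripper_width: 0.038
```

Emit:
jog_arm([
  [[0,0,0,0,0,0],[0,0,0,0,0,0],[0,0,0,0,0,0],[0,0,0,0,0,0],[0,0,0,0,0,0],[0,0,0,0,0,0]],
], jaw=0.085)

```text
clock: 12.75
tcp_pos: [0.4974, 0.0532, 0.1281]
eef_rot: [-3.14, -0.001, 2.518]
ft_force: [-0.4, -0.6, -0.4]
gripper_width: 0.0845
```

```bash
python3 go.py .4985 .0558 .126 144.3
```

```text
t 12.75 tcp [0.4974 0.0532 0.1281] [-179.8973   -0.0549  144.2827] q [-0.4486  0.2535  0.2967  2.0074 -0.0933  0.8954  0.8452] F [-0.4376 -0.5821 -0.4117] w 0.0845194202193433
shift [0.0006 0.0027 0.0021] turn [-0.1027 -0.0549 -0.0172]
```

Emit:
jog_arm([
  [[0,0.003,0,0,0,0],[0,0,-0.012,0,0,0],[0,0,-0.012,0,0,0],[0,0,-0.02,0,0,0],[0,0,-0.03,0,0,0],[0,0,-0.04,0,0,0],[0,0,-0.04,0,0,0],[0,0,-0.03,0,0,0]],
])

```text
clock: 13.55
tcp_pos: [0.4969, 0.0546, 0.3208]
eef_rot: [-3.134, -0.004, 2.517]
ft_force: [0.1, -0.4, -0.9]
gripper_width: 0.0853
```

Emit:
jog_arm([
  [[0.03,0.035,0,0,0,0],[0.03,0.035,0,0,0,0],[0.03,0.035,0,0,0,0],[0.03,0.035,0,0,0,0],[0.03,0.035,0,0,0,0],[0.03,0.035,0,0,0,0],[0,0,0,0,0,0],[0,0,0,0,0,0]],
])

```text
clock: 14.35
tcp_pos: [0.4788, 0.3383, 0.34]
eef_rot: [3.124, 0.01, 2.508]
ft_force: [0.1, -1.1, -0.3]
gripper_width: 0.0851
```

```bash
python3 - <<'E'
from h import *
o=get_obs();print(o['clock'],o['tcp_pos'],o['ft_force'])
a=snap('scene','s6.png');b=snap('top','t6.png')
A=a['color'][200:350,255:405];B=b['color'][170:320,220:370]
cv2.imwrite('pics/c6.png',cv2.resize(cv2.hconcat([A,B]),(800,400),interpolation=cv2.INTER_CUBIC)[:,:,::-1])
E
```

```text
14.35 [0.47883689 0.33826259 0.34003891] [ 0.09678062 -1.14336375 -0.32647848]
```

View pics/c6.png

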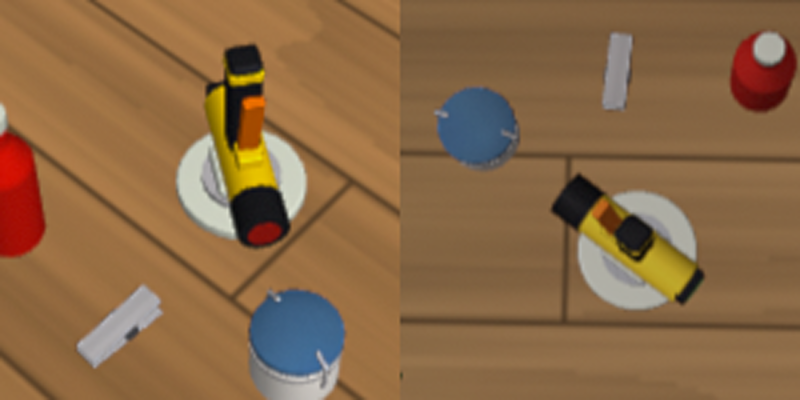

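The nose front is at top pixel (282.3,241.6) and the tail at (328.8,277.6). The trigger is visibly sprung forward, and the pot, clip and bottle look unmoved.

```bash
python3 - <<'E'
from meas import *
im,h=load('top6.png' if 0 else 't6.png'); N=onz(im,282.3,241.6,.06);T=onz(im,328.8,277.6,.06)
pot=box(h,(95,80,40),(125,255,255),220,280,190,245);P=onz(im,*cen(pot),.076)
d=(N-T)[:2];d/=np.linalg.norm(d);e=(P-N)[:2];print(N,T,P,np.degrees(np.arctan2(d[1],d[0])),'miss',d[0]*e[1]-d[1]*e[0])
im1,_=load('top1.png'); D=np.abs(im['color'].astype(int)-im1['color']).max(2)
for n,(u0,u1,v0,v1) in dict(pot=(230,270,198,238),clip=(290,312,178,215),bottle=(340,372,178,216),dish=(160,225,285,342),brush=(435,475,290,382)).items(): print(n,(D[v0:v1,u0:u1]>40).sum())
E
```

```text
[0.543252   0.11638453 0.06      ] [ 0.45471924 -0.00208956  0.06      ] [0.60244327 0.20218458 0.076     ] 53.230147142136275 miss 0.003945143918181349
pot 0
clip 0
bottle 0
dish 1095
brush 0
```

```bash
python3 - <<'E'
from meas import *
r=[]
for f in('scene1.png','s5.png','s6.png'):
    im,h=load(f); g=cv2.inRange(h,(50,120,50),(75,255,255)); g[:260]=0; g[:, :440]=0; g[345:]=0; print(f,np.argwhere(g>0).mean(0),(g>0).sum())
sign_off()
E
```

```text
scene1.png [305.03507341 484.70636215] 1226
s5.png [305.03507341 484.70636215] 1226
s6.png [305.03428571 484.72326531] 1225
the job is handed in; nothing more can be done
```

I turned the thermometer about 31° by its grip sides until it pointed at the pot. I then squeezed the trigger against the grip's back for about 1.7–2 s, let it spring back, drew the arm clear and handed the job in at about 14.5 s.

- **Aim:** In the last top view the barrel's bearing is about 53°, and the line of sight misses the pot's middle by about 4 mm (limit 25 mm). The scene view taken just after the turn gave a miss of 1–2 mm.
- **Trigger:** I judged it home from the jaw opening of 38–38.6 mm (40 mm expected) and the scene picture. The last pictures show it sprung forward again. I never read the joint angle itself.
- **Other things:** The pot, bottle, clip and hairbrush show no pixel change in the top view. The dish differed there (1095 changed pixels), which I put down to the arm standing over it. In the scene view the dish is where it began.
- **First grasp off:** The arm drifted about 15 mm along the barrel on the first descent, so that grasp was off centre. I opened the jaws, re-centred and gripped again before turning anything.

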